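Fit up a tube and cross-bar in the tacking fixture

ROBOT

A 7-joint arm with a two-finger parallel gripper is mounted at the origin on the work surface. World frame = base frame: x ahead of the robot, y to its left, z up, the work surface at z = 0. Lengths are in m, angles in rad, forces in N, time in s.
With the tool pointing down it reaches from about 0.35 to 0.9 m from the base axis. Payload 8.1 kg.
Tool frame: the origin (TCP) lies at the very end of the fingers, on their centre line; the grasp point (between the pads) lies 19 mm behind it (arm.tcp_to_grasp is the z of the grasp point in the tool frame, in m); z points along the fingers, y is the line along which they close (so a half turn about z gives the same grasp; the last joint's range is limited). The gripper opens to 92 mm and grips with 3 to 60 N. Pads are 19 mm wide; open, the fingers measure 130 mm over their backs; the gripper's body (75 mm by 190 mm) begins 47 mm behind the grasp point.
Start: joints at [-1.264, 0.434, 0.025, 1.573, -0.012, 1.134, -0.075], TCP at [0.249, 0.573, 0.227] pointing down, gripper open.
Joint ranges: [-2.62, 2.62], [-0.44, 2.09], [-1.27, 1.32], [0.08, 2.57], [-1.32, 4.46], [0.12, 2], [-2.74, 2.74]. Speed limits (rad/s): [2.22, 2.22, 3.01, 3.01, 3.14, 3.14, 3.14].

INTERFACE

Orientations are given as a rotation vector (axis times angle).
In Python, from cell import readout, vision, sign_off, arm gives the robot as it stands. The module is installed in compiled form; this text tells all that it offers.
- The arm moves only by the shell command python3 -m creep 'ROWS' [FORCE]. ROWS is JSON, a list of rows, each a list of 5 numbers: the shift along the tool's x, y, z in units of 4 cm (1.0 is 4 cm), then the turn about the tool's z in units of 4 degrees (1.0 is 4 degrees), then the opening, from 0 (shut) to 1 (fully open). A call has 1 to 12 rows; each row shifts and turns the commanded pose from where the row before left it, along the tool's axes as they then stand; what a row does not reach is not made up. A row lasts 1/8 s, in which the tool goes at most 62.5 mm and 10.7 degrees, less where a joint would pass 70% of its speed; a pose out of reach is approached as far as the arm can. A call with a number of a shift or a turn outside -1 to 1 is refused whole. A call with a gripper value outside its range is refused whole. The fingers move at their own pace and stop on an object; FORCE is the grip in N (left out, the last holds). Time passes only in rows, so rows that do not move let the fingers close. It gives the time, the measured TCP pose, the force, the opening and the grip force at its end, in the units of the state.
- readout.observe(): the state, without advancing time (a new reading comes with each control period).
- vision.get_image(name): name is "scene" or "top"; returns a dict with "pixels" (400x640x3 uint8, blue, green, red), "z_map" (400x640 float32, m along the optical axis (not along the pixel's ray), 0 where there is no reading), "camera_matrix" (3x3 intrinsics, pixels), "k1" (the pictures are not rectified: a ray, as slopes to the right and down, at radius r is drawn at 1 + k1 r^2 times it, then the intrinsics apply), "position" and "rotation" of the camera in the world. Camera axes: x right, y up, looking along -z (the intrinsics and any distortion apply to the point x, -y, -z); pixel columns grow to the right and rows downward; lengths in m; the calibration is good to about 2 mm. A picture is of the moment at which its call begins.
- sign_off(): hands the job in; it is judged then, once.
The state is a dict: "clock": time; "joints": joint angles; "dq": joint speeds; "joint_efforts": joint torques, N m; "position": TCP position; "ee_rot": TCP orientation; "force": force on the tool from outside, world axes, zero at the start; "ft_torque": the same for the moment, N m; "width": opening from 0.0 (shut) to 1.0 (fully open); "gripper_force": force on a finger pad.
Only numpy, scipy, OpenCV 4.12 (cv2) and the standard library are available. Lean on these libraries where they do the work, as an engineer would, in place of code of your own. Each camera call takes 0.05 s, during which the arm holds its last target. There are 200 camera calls.

TASK

Set up the parts for tack-welding: first press the steel tube down into the fixture's spring clips, centred, until it snaps fully home, then stand the blue block squarely on the blue pad and the orange block squarely on the orange pad, one each side of the tube. Next lay the flat bar centrally across the tops of both blocks so that it bridges over the tube at a right angle, and last stand the brass weight upright on the middle of the bar, above the tube. Leave the tape measure and the tin where they are, and let go of everything at the end.

Things in the scene. Friction and masses are not known exactly. Their poses are not given: they have to be found in the camera images.
- fixture: Fixed grey plate, 130 (x) x 190 (y) x 6 mm; origin: centre of its underside. Two spring clips at x = -36 and +36 mm, 16 mm wide, reach y +-26 mm and 66 mm up; nothing but plate between them, so fingers fit. Seated tube: along x, centred on the origin in x and y, axis 40 mm up. Jaws with flared mouths (about 38 mm) let it in under 10 to 18 N straight down, then the force drops.
- blue_pad: Fixed blue square pad, 50 x 50 x 4 mm, on the fixture's plate, its centre 62 mm to one side of the tube line (fixture y = +62 or -62 mm, swapped at random with the orange pad). Origin: centre of its underside, 6 mm above the bench; top 10 mm above the bench. Axes parallel to the fixture's.
- orange_pad: Fixed orange square pad, same size as the blue one, on the other side of the tube line. Origin: centre of its underside; top 10 mm above the bench.
- tube: Loose steel tube, 22 mm diameter, 110 mm long, lying on the bench (it can roll), about 0.12 kg. Origin: at its centre, on its axis. Own x axis along the tube. Laid on the clips without pressing, its axis stays about 17 mm above its seated height.
- blue_block: Loose blue set-up block, 40 x 40 mm and 70 mm tall, upright, about 0.3 kg. Origin: centre of its underside; z up, x and y square to its sides.
- orange_block: Loose orange set-up block, 40 x 40 mm and 70 mm tall, upright, about 0.3 kg. Origin: centre of its underside; z up, x and y square to its sides.
- flat_bar: Loose dark steel flat bar, 190 (own x) x 40 (own y) x 8 mm thick, with a black hole mark near each end, lying flat on the bench, about 0.42 kg. Origin: centre of its underside. Laid across the blocks its underside is 80 mm above the bench.
- weight: Loose brass weight, upright, gold-coloured: 40 mm diameter for the lower 36 mm, then a 32 mm diameter neck from 40 mm up to its top at 50 mm; about 0.45 kg. Origin: centre of its underside, z up. On the bar its underside is 88 mm above the bench.
- tape_measure: Bystander: loose yellow and black tape measure, 66 x 36 x 50 mm tall. Origin: centre of its underside. Leave it.
- tin: Bystander: loose green and steel tin, 54 mm diameter, 60 mm tall. Origin: centre of its underside. Leave it.
Mind the look-alikes: they are no part of the job. Several things look just like the tube: the one meant starts nearest to the robot's base.

How it is judged:
By the outcome, as a careful person would: the job done as asked, in the order asked, and still so for the second after the job is handed in, with the robot touching nothing.
It also fails if it takes over 139 s, if anything falls off the work surface, if the arm or the gripper's body presses on something with over 40 N, if the wrist force passes 120 N, or if a joint passes its speed limit or range.

## Working session

There is one attempt and no reset: what is moved stays moved. The work goes in short steps, Python scripts to look and compute and a shell command to move; the robot and the scene stay as the last step left them, time stands still between calls to the robot, and variables do not carry over. Pictures are saved under pics/ and viewed, at most 14 in all, crops included, and the job is handed in when it is done.

```bash
mkdir -p pics; cat > h.py <<'E'
import numpy as np, cv2
from cell import readout, vision, arm
def shot(n):
    d=vision.get_image(n); np.savez(f'{n}.npz',**{k:np.asarray(v) for k,v in d.items()}); return d
def load(n): return dict(np.load(f'{n}.npz'))
def rays(d,uv):
    K=d['camera_matrix'];k1=float(d['k1']);uv=np.asarray(uv,float).reshape(-1,1,2)
    p=cv2.undistortPoints(uv,K,np.array([k1,0,0,0,0.])).reshape(-1,2)
    return np.c_[p[:,0],-p[:,1],-np.ones(len(p))]@d['rotation'].T
def onz(d,uv,z):
    r=rays(d,uv); c=d['position']; return c+r*((z-c[2])/r[:,2])[:,None]
def cloud(d):
    h,w=d['z_map'].shape; u,v=np.meshgrid(np.arange(w),np.arange(h))
    P=d['position']+rays(d,np.c_[u.ravel(),v.ravel()])*d['z_map'].ravel()[:,None]
    return P.reshape(h,w,3)
E
python3 - <<'E'
from h import *
for n in('scene','top'):
    d=shot(n); cv2.imwrite(f'pics/{n}0.png',d['pixels']); print(n,d['position'],d['rotation'].round(2).tolist(),d['camera_matrix'].tolist(),d['k1'])
s=readout.observe(); print(s,arm.tcp_to_grasp)
E
```

```text
scene [ 1.04869785 -0.22553024  0.78234832] [0.52, 0.36, 1.15] [[396.50345587404246, 0.0, 323.21790566881], [0.0, 396.50345587404246, 199.79981036962147], [0.0, 0.0, 1.0]] -0.05879814833943588
top [ 0.43747687 -0.07584181  0.98862128] [0.11, -0.11, -1.59] [[362.67696388952453, 0.0, 324.2443370951825], [0.0, 362.67696388952453, 196.874598906576], [0.0, 0.0, 1.0]] -0.02934161464767437
{'clock': 0.1, 'joints': array([-1.26359555,  0.4351658 ,  0.02501287,  1.57399656, -0.01161377,
        1.13399929, -0.07509908]), 'dq': array([-1.31485316e-03,  6.51237228e-05, -2.10363791e-03, -2.05749063e-03,
        5.33115775e-04, -1.02981750e-03, -1.50227773e-03]), 'joint_efforts': array([ 3.55427488e-03, -6.69124532e+01,  9.88243036e-01, -3.15145040e+01,
       -6.04786514e-02,  3.73188907e-02,  5.06971446e-05]), 'position': array([0.24890077, 0.57280505, 0.22601983]), 'ee_rot': array([-6.39355478e-01, -3.07568457e+00,  2.22242802e-03]), 'force': array([-0.23961812, -0.28364769, -0.13413581]), 'ft_torque': array([-0.03076495,  0.07073913, -0.00600441]), 'gripper_force': 0.0, 'width': 0.9962258299236335} -0.0188
```

View pics/top0.png

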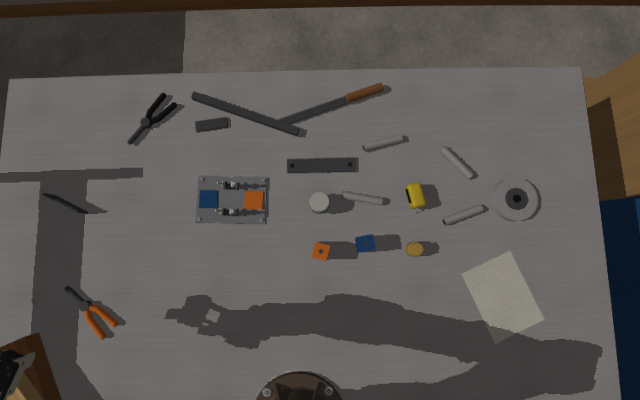

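View pics/scene0.png

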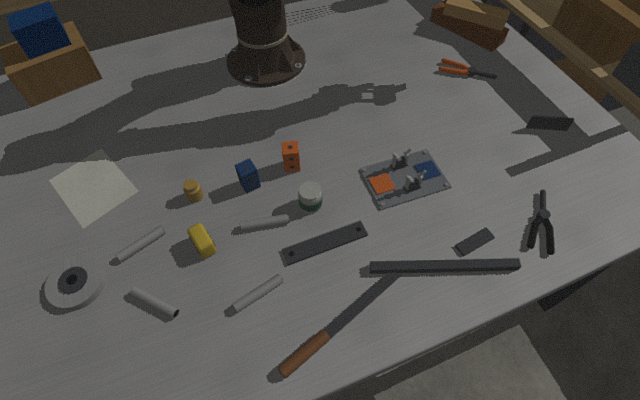

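Top view: the fixture is at about (232,200), with the blue pad on its left and the orange pad on its right. The bar is at (322,165), the tin at (319,202) and the tape at (415,196). The blocks are at (321,251) and (366,243), the weight at (415,249). There are four tube-like things; (363,198) looks nearest the base. The rotation is a rotation vector, so I'll convert it.

```bash
sed -i "s/@d\['rotation'\].T/@cv2.Rodrigues(np.asarray(d['rotation'],float))[0].T/" h.py
cat >> h.py <<'E'
def blobs(n,d,zlo,zhi,cond=None,amin=15):
    P=cloud(d); hsv=cv2.cvtColor(d['pixels'],cv2.COLOR_BGR2HSV)
    m=(P[...,2]>zlo)&(P[...,2]<zhi)&(d['z_map']>0)&(P[...,0]>.2)&(P[...,0]<.85)&(abs(P[...,1])<.6)
    if cond is not None: m&=cond(hsv)
    k,l,st,c=cv2.connectedComponentsWithStats(m.astype(np.uint8))
    for i in range(1,k):
        if st[i,4]<amin: continue
        q=P[l==i]; r=cv2.minAreaRect((q[:,:2]*1000).astype(np.float32))
        print(n,'px',c[i].round(0),'n',st[i,4],'rect ctr mm',np.round(r[0],1),'size',np.round(r[1],1),'ang',round(r[2],1),'mean',(q.mean(0)*1000).round(1),'zmed',round(np.median(q[:,2])*1000,1))
blue=lambda h:(h[...,0]>95)&(h[...,0]<125)&(h[...,1]>120)
orange=lambda h:(h[...,0]>3)&(h[...,0]<18)&(h[...,1]>140)
E
python3 - <<'E'
from h import *
for n in('top','scene'):
    d=load(n); P=cloud(d)
    m=(abs(P[...,0]-.45)<.2)&(abs(P[...,1])<.4); print(n,'table z',np.median(P[...,2][m]))
    for nm,c,lo,hi in(('blue',blue,.062,.08),('orange',orange,.062,.08),('bluepad',blue,.004,.02),('orpad',orange,.004,.02)):
        print(nm);blobs(n,d,lo,hi,c)
    print('low');blobs(n,d,.0045,.03)
    print('high');blobs(n,d,.035,.075)
E
```

```text
top table z -6.568760066216761e-06
blue
top px [366. 243.] n 214 rect ctr mm [ 448.6 -181.8] size [37.7 38.1] ang 9.4 mean [ 448.5 -181.5   69.6] zmed 69.6
orange
top px [321. 251.] n 231 rect ctr mm [431.5 -67.5] size [39.  39.3] ang 74.6 mean [431.6 -67.6  69.7] zmed 69.7
bluepad
top px [208. 199.] n 304 rect ctr mm [578.3 237.5] size [48.8 47.3] ang 86.8 mean [577.4 237.4   9.7] zmed 9.6
orpad
top px [253. 200.] n 336 rect ctr mm [572.3 114.3] size [51.  49.5] ang 88.5 mean [572.7 113.6  10. ] zmed 10.1
top px [ 99. 319.] n 423 rect ctr mm [265.4 520.1] size [91.1 57.1] ang 44.7 mean [264.  518.9  15.1] zmed 15.6
low
top px [279. 115.] n 1253 rect ctr mm [801.2  37.5] size [ 97.1 419.9] ang 0.0 mean [811.6  40.5  15.2] zmed 16.3
top px [150. 120.] n 490 rect ctr mm [807.6 412.8] size [ 49.  170.3] ang 41.9 mean [805.3 404.4  15.5] zmed 16.3
top px [211. 124.] n 332 rect ctr mm [790.6 236.4] size [31.7 91.5] ang 8.1 mean [790.7 236.1   7.9] zmed 7.7
top px [382. 142.] n 305 rect ctr mm [ 728.9 -244.2] size [ 25.9 110.4] ang 14.2 mean [ 724.8 -243.7   18.9] zmed 19.4
top px [456. 16
[... 5471 characters left out ...]
ed 51.4
scene px [247. 171.] n 420 rect ctr mm [ 450. -181.] size [42.5 40.3] ang 9.3 mean [ 456.6 -181.3   62.2] zmed 68.7
scene px [421. 175.] n 50 rect ctr mm [613.1 191.8] size [13.  17.3] ang 0.2 mean [613.6 189.7  53.1] zmed 53.1
scene px [408. 179.] n 43 rect ctr mm [610.4 158.1] size [16.5 13. ] ang 56.6 mean [612.5 156.9  51.4] zmed 51.9
scene px [191. 186.] n 211 rect ctr mm [ 432.6 -313.9] size [37.8 36.4] ang 84.2 mean [ 435.8 -312.5   46.1] zmed 49.0
scene px [310. 193.] n 481 rect ctr mm [560.1 -65.9] size [52.3 51.3] ang 12.7 mean [565.6 -66.8  55.1] zmed 58.9
scene px [200. 237.] n 469 rect ctr mm [ 575.  -322.2] size [64.5 36.3] ang 13.2 mean [ 578.7 -321.6   47.6] zmed 48.6
```

Both views agree to about 1–2 mm. The target tube is at (572.6, -181), 0.60 m from the base. The fixture is at (576, 176) with yaw about -2.6°. Next I'll refine the weight, bar and fixture angle, and write a helper that converts a target pose into move units.

```bash
cat >> h.py <<'E'
def pose():
    s=readout.observe(); R=cv2.Rodrigues(s['ee_rot'])[0]
    return s, np.degrees(np.arctan2(R[1,1],R[0,1]))
def go(x,y,z,psi):
    "target TCP mm, psi = world angle of tool y; turn first, then shift"
    s,p=pose(); e=np.array([x,y,z])-s['position']*1000; t=(p-psi+180)%360-180; a=np.radians(psi)
    dy=e[0]*np.cos(a)+e[1]*np.sin(a); dx=-e[0]*np.sin(a)+e[1]*np.cos(a)
    print('t',round(s['clock'],2),'at',(s['position']*1000).round(1),'psi',round(p,2),'w',round(s['width'],3),'F',s['force'].round(1),'grip',round(s['gripper_force'],1),'j7',round(s['joints'][6],2))
    print('turn units',round(t/4,2),'then x,y,z units',np.round([dx/40,dy/40,-e[2]/40],3))
E
python3 - <<'E'
from h import *
for n in('top','scene'):
    d=load(n);P=cloud(d);hsv=cv2.cvtColor(d['pixels'],cv2.COLOR_BGR2HSV)
    m=(P[...,2]>.045)&(P[...,2]<.06)&(np.hypot(P[...,0]-.432,P[...,1]+.313)<.04); q=P[m][:,:2]*1000
    print(n,'weight top',np.round(cv2.minEnclosingCircle(q.astype(np.float32)),1) if 0 else cv2.minEnclosingCircle(q.astype(np.float32)),q.mean(0))
    for nm,c,z,b in(('bar',(.668,-.072),.008,None),('tube',(.5726,-.1812),.019,None)):
        m=(P[...,2]>.0045)&(P[...,2]<.03)&(abs(P[...,0]-c[0])<.04)&(abs(P[...,1]-c[1])<.11)
        q=P[m][:,:2]*1000; w,V=np.linalg.eigh(np.cov(q.T)); print(nm,q.mean(0).round(1),np.degrees(np.arctan2(V[1,1],V[0,1])).round(2), (q.max(0)+q.min(0))/2)
    for nm,c,y in(('bluepad',blue,.2376),('orpad',orange,.1142)):
        m=c(hsv)&(np.hypot(P[...,0]-.576,P[...,1]-y)<.05)&(P[...,2]>.006); q=P[m]*1000; print(nm,q.mean(0).round(1))
go(572.6,-181.2,150,-10.5)
E
```

```text
top weight top ((431.51898193359375, -314.09759521484375), 15.46167278289795) [ 431.41580977 -313.75460811]
bar [667.5 -72.9] 90.38 [662.82683466 -73.31994381]
tube [ 571.2 -181.2] 85.7 [ 572.7771543  -178.69978724]
bluepad [577.4 237.4   9.7]
orpad [572.8 113.5  10.1]
scene weight top ((430.6824951171875, -311.5430603027344), 17.370229721069336) [ 432.66410075 -312.45902682]
bar [668.1 -73.4] 90.43 [667.79456282 -71.07948428]
tube [ 575.7 -168.8] 84.86 [ 564.12790632 -154.19444547]
bluepad [579.2 239.8   9.5]
orpad [574.8 113.7   9.6]
t 0.1 at [248.9 572.8 226. ] psi 66.51 w 0.996 F [-0.2 -0.3 -0.1] grip 0.0 j7 -0.08
turn units 19.25 then x,y,z units [-17.06   11.392   1.9  ]
```

```bash
python3 -m creep '[[0,0,0,1,1],[0,0,0,1,1],[0,0,0,1,1],[0,0,0,1,1],[0,0,0,1,1],[0,0,0,1,1],[0,0,0,1,1],[0,0,0,1,1],[0,0,0,1,1],[0,0,0,1,1]]' && python3 -m creep '[[0,0,0,1,1],[0,0,0,1,1],[0,0,0,1,1],[0,0,0,1,1],[0,0,0,1,1],[0,0,0,1,1],[0,0,0,1,1],[0,0,0,1,1],[0,0,0,1,1],[0,0,0,0.3,1],[0,0,0,0,1]]'; python3 -c "
from h import *
go(572.6,-181.2,150,-10.5)"
```

```text
clock: 1.35
position: [0.2489, 0.573, 0.2262]
ee_rot: [1.656, 2.67, -0.001]
force: [0.5, 0.0, 0.4]
width: 0.999
gripper_force: 0.0
clock: 2.72
position: [0.249, 0.5731, 0.2265]
ee_rot: [2.417, 2.006, -0.0]
force: [-0.5, 0.7, 0.4]
width: 0.999
gripper_force: 0.0
t 2.73 at [249.  573.1 226.5] psi -10.63 w 0.999 F [-0.5  0.7  0.4] grip 0.0 j7 -1.29
turn units -0.03 then x,y,z units [-17.068  11.392   1.913]
```

```bash
python3 -m creep '[[-0.85,0.57,0,0,1],[-0.85,0.57,0,0,1],[-0.85,0.57,0,0,1],[-0.85,0.57,0,0,1],[-0.85,0.57,0,0,1],[-0.85,0.57,0,0,1],[-0.85,0.57,0,0,1],[-0.85,0.57,0,0,1],[-0.85,0.57,0,0,1],[-0.85,0.57,0,0,1]]' && python3 -m creep '[[-0.85,0.57,0.2,0,1],[-0.85,0.57,0.2,0,1],[-0.85,0.57,0.2,0,1],[-0.85,0.57,0.2,0,1],[-0.85,0.57,0.2,0,1],[-0.85,0.57,0.2,0,1],[-0.85,0.57,0.2,0,1],[-0.85,0.57,0.2,0,1],[-0.85,0.57,0.2,0,1],[-0.85,0.57,0.1,0,1],[0,0,0,0,1]]'; python3 - <<'E'
from h import *
d=shot('scene'); P=cloud(d)
cv2.imwrite('pics/s1.png',d['pixels'])
blobs('s',d,.0045,.03)if 0 else None
go(572.6,-181.2,6,-10.5)
E
```

```text
clock: 3.98
position: [0.4105, 0.1956, 0.2269]
ee_rot: [-2.417, -2.006, -0.001]
force: [-0.3, 0.9, -0.3]
width: 1.002
gripper_force: 0.0
clock: 5.35
position: [0.5711, -0.1834, 0.1505]
ee_rot: [2.421, 2.0, -0.002]
force: [-0.7, 0.5, 0.7]
width: 1.003
gripper_force: 0.0
t 5.4 at [ 570.8 -181.   150.4] psi -10.78 w 1.0 F [-0.4 -0.1  0. ] grip 0.0 j7 0.35
turn units -0.07 then x,y,z units [0.004 0.044 3.61 ]
```

View pics/s1.png

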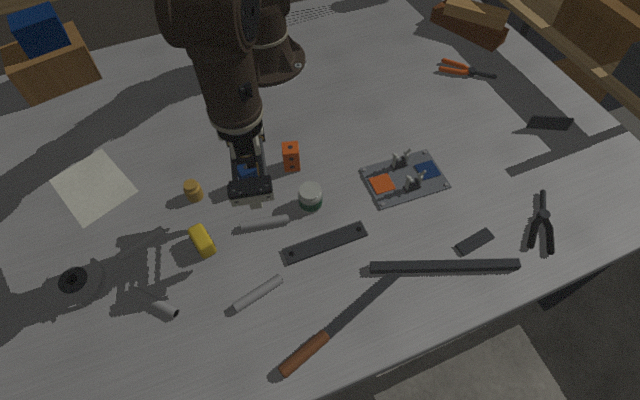

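The gripper at (250,190) stands over the tube at (263,223), and everything else is where it was. I'll descend and grip.

```bash
python3 -m creep '[[0,0.04,0.9,-0.07,1],[0,0,0.9,0,1],[0,0,0.9,0,1],[0,0,0.5,0,1],[0,0,0.3,0,1],[0,0,0.11,0,1],[0,0,0,0,1],[0,0,0,0,0],[0,0,0,0,0],[0,0,0,0,0],[0,0,0,0,0],[0,0,0,0,0]]' 50; python3 -m creep '[[0,0,0,0,0],[0,0,0,0,0]]'; python3 -c "
from h import *
go(576,176,150,87.4)"
```

```text
clock: 6.9
position: [0.5726, -0.1798, 0.0063]
ee_rot: [2.414, 2.011, 0.0]
force: [0.9, -0.7, 0.6]
width: 0.503
gripper_force: 0.0
clock: 7.15
position: [0.5726, -0.1798, 0.0063]
ee_rot: [-2.414, -2.011, 0.0]
force: [-0.7, -0.5, 0.4]
width: 0.286
gripper_force: 0.0
t 7.15 at [ 572.6 -179.8    6.3] psi -10.4 w 0.286 F [-0.7 -0.5  0.4] grip 0.0 j7 0.47
turn units -24.45 then x,y,z units [ 0.319  8.89  -3.593]
```

```bash
python3 -m creep '[[0,0,0,0,0],[0,0,0,0,0],[0,0,0,0,0]]'; python3 -m creep '[[0,0,-0.4,0,0],[0,0,-0.8,0,0],[0,0,-0.9,0,0],[0,0,-0.9,0,0],[0,0,-0.6,-1,0],[0,0,0,-1,0],[0,0,0,-1,0],[0,0,0,-1,0],[0,0,0,-1,0],[0,0,0,-1,0],[0,0,0,-1,0],[0,0,0,-1,0]]'; python3 -m creep '[[0,0,0,-1,0],[0,0,0,-1,0],[0,0,0,-1,0],[0,0,0,-1,0],[0,0,0,-1,0],[0,0,0,-1,0],[0,0,0,-1,0],[0,0,0,-1,0],[0,0,0,-1,0],[0,0,0,-1,0],[0,0,0,-1,0]]'; python3 -m creep '[[0,0,0,-1,0],[0,0,0,-1,0],[0,0,0,-1,0],[0,0,0,-1,0],[0,0,0,-1,0],[0,0,0,-0.45,0],[0,0,0,0,0]]'; python3 - <<'E'
from h import *
go(576,176,110,87.4)
for n in('top','scene'):
    d=shot(n); P=cloud(d); cv2.imwrite(f'pics/{n}2.png',d['pixels'][100:300,140:440])
    m=(P[...,2]>.12)&(P[...,2]<.18)&(np.hypot(P[...,0]-.5726,P[...,1]+.18)<.08); print(n,m.sum())
E
```

```text
clock: 7.52
position: [0.5726, -0.1798, 0.0063]
ee_rot: [2.414, 2.011, 0.0]
force: [-0.5, -0.2, -1.1]
width: 0.226
gripper_force: 50.0
clock: 9.02
position: [0.5724, -0.18, 0.1513]
ee_rot: [1.763, 2.6, -0.0]
force: [0.4, -0.2, -0.9]
width: 0.226
gripper_force: 50.0
clock: 10.4
position: [0.5724, -0.1802, 0.1513]
ee_rot: [0.661, 3.071, -0.001]
force: [0.1, 0.8, -1.7]
width: 0.226
gripper_force: 50.0
clock: 11.28
position: [0.5726, -0.18, 0.1508]
ee_rot: [0.073, 3.14, -0.0]
force: [0.6, 0.3, -1.2]
width: 0.226
gripper_force: 50.0
t 11.28 at [ 572.6 -180.   150.8] psi 87.34 w 0.226 F [ 0.6  0.3 -1.2] grip 50.0 j7 1.82
turn units -0.02 then x,y,z units [0.318 8.896 1.021]
top 0
scene 600
```

View pics/scene2.png

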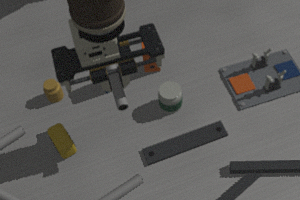

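The tube is held level, with its front end at crop (122,103). I'll check its end positions and axis height.

```bash
python3 - <<'E'
from h import *
d=load('scene');P=cloud(d)
m=(P[...,2]>.13)&(P[...,2]<.175)&(abs(P[...,1]+.18)<.02)&(P[...,0]>.59)&(P[...,0]<.66); q=P[m]*1000
print(m.sum(),q.min(0).round(1),q.max(0).round(1))
for a in range(590,640,6):
    k=q[abs(q[:,0]-a)<3]
    if len(k)>3: print(a,len(k),'y',k[:,1].min().round(1),k[:,1].max().round(1),'z',k[:,2].min().round(1),k[:,2].max().round(1))
E
```

```text
241 [ 590.1 -192.5  145.4] [ 629.5 -169.9  169. ]
590 17 y -191.1 -169.9 z 155.6 166.1
596 29 y -189.6 -170.1 z 156.8 166.9
602 25 y -191.3 -171.1 z 155.9 167.4
608 31 y -192.1 -170.6 z 155.6 167.2
614 29 y -192.3 -170.9 z 155.0 166.8
620 32 y -191.9 -171.0 z 156.4 167.5
626 70 y -192.5 -171.2 z 145.4 169.0
632 8 y -189.3 -176.2 z 150.8 165.3
```

```bash
python3 -m creep '[[0.04,0.89,0,0,0],[0.04,0.89,0,0,0],[0.04,0.89,0,0,0],[0.04,0.89,0,0,0],[0.04,0.89,0,0,0],[0.04,0.89,0,0,0],[0.04,0.89,0,0,0],[0.04,0.89,0.3,0,0],[0.02,0.89,0.3,0,0],[0.02,0.89,0.4,0,0],[0,0,0,0,0],[0,0,0,0,0]]'; python3 - <<'E'
from h import *
go(574.3,176,52,87.4)
for n in('scene','top'):
    d=shot(n); cv2.imwrite(f'pics/{n}3.png',cv2.resize(d['pixels'][60:260,300:500] if n=='scene' else d['pixels'][130:270,160:300],None,fx=3,fy=3))
E
```

```text
clock: 12.88
position: [0.5745, 0.1759, 0.1104]
ee_rot: [0.072, 3.141, -0.001]
force: [0.4, 0.4, -1.4]
width: 0.223
gripper_force: 50.0
t 12.88 at [574.5 175.9 110.4] psi 87.37 w 0.223 F [ 0.4  0.4 -1.4] grip 50.0 j7 1.19
turn units -0.01 then x,y,z units [0.006 0.002 1.459]
```

View pics/scene3.png

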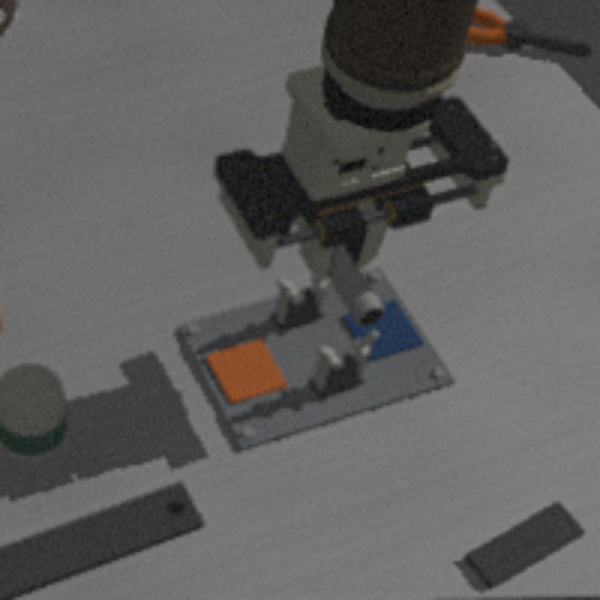

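The tube is over the clips, aligned with the jaws (clips at crop (297,303) and (340,365)). I'll lower it, watching the force.

```bash
python3 -m creep '[[0,0,0.7,0,0],[0,0,0.4,0,0],[0,0,0.2,0,0],[0,0,0.1,0,0],[0,0,0,0,0]]' 60; python3 -m creep '[[0,0,0.1,0,0],[0,0,0,0,0]]';python3 -m creep '[[0,0,0.1,0,0],[0,0,0,0,0]]';python3 -m creep '[[0,0,0.05,0,0],[0,0,0,0,0]]'; python3 -m creep '[[0,0,0.05,0,0],[0,0,0,0,0]]'
```

```text
clock: 13.6
position: [0.5747, 0.1766, 0.0546]
ee_rot: [0.071, 3.14, 0.0]
force: [-0.1, -0.3, -0.7]
width: 0.222
gripper_force: 60.0
clock: 13.85
position: [0.5757, 0.177, 0.0515]
ee_rot: [0.071, 3.138, 0.002]
force: [1.0, 0.6, 3.1]
width: 0.224
gripper_force: 60.0
clock: 14.1
position: [0.5764, 0.177, 0.0478]
ee_rot: [0.072, 3.137, 0.002]
force: [1.6, -0.0, 6.5]
width: 0.223
gripper_force: 60.0
clock: 14.35
position: [0.5764, 0.177, 0.0459]
ee_rot: [0.071, 3.137, 0.002]
force: [1.4, 0.7, 6.9]
width: 0.221
gripper_force: 60.0
clock: 14.6
position: [0.5762, 0.1769, 0.0436]
ee_rot: [0.071, 3.137, 0.002]
force: [0.8, -1.8, 4.4]
width: 0.23
gripper_force: 60.0
```

```bash
python3 -m creep '[[0,0,0.1,0,0],[0,0,0,0,0]]'; python3 -m creep '[[0,0,0.05,0,0],[0,0,0,0,0]]';python3 -m creep '[[0,0,0.05,0,0],[0,0,0,0,0]]';python3 -m creep '[[0,0,0.05,0,0],[0,0,0,0,0]]'
```

```text
clock: 14.85
position: [0.575, 0.1767, 0.0384]
ee_rot: [0.071, 3.14, 0.001]
force: [3.1, 1.8, -1.2]
width: 0.224
gripper_force: 60.0
clock: 15.1
position: [0.574, 0.1768, 0.0359]
ee_rot: [-0.071, -3.14, -0.0]
force: [1.8, 1.5, -4.6]
width: 0.226
gripper_force: 60.0
clock: 15.35
position: [0.5742, 0.177, 0.0351]
ee_rot: [-0.07, -3.141, -0.001]
force: [-2.5, 1.0, 8.6]
width: 0.228
gripper_force: 60.0
clock: 15.6
position: [0.5742, 0.1771, 0.0348]
ee_rot: [0.071, 3.14, 0.002]
force: [-9.4, -0.6, 28.8]
width: 0.226
gripper_force: 60.0
```

It snapped in: the force dropped at 38 mm and it bottomed at 35 mm, as expected. I'll relax, release, lift and check.

```bash
python3 -m creep '[[0,0,-0.05,0,0],[0,0,0,0,0.6],[0,0,0,0,0.6],[0,0,0,0,0.6],[0,0,0,0,0.6],[0,0,-0.5,0,0.6],[0,0,-1,0,0.8],[0,0,-1,0,1],[0,0,-1,0,1]]'; python3 -m creep '[[0,-1,-0.4,1,1],[0,-1,0,1,1],[0,-1,0,1,1],[0,0,0,1,1],[0,0,0,1,1]]'; python3 - <<'E'
from h import *
for n in('top','scene'):
    d=shot(n);P=cloud(d); m=(P[...,2]>.038)&(P[...,2]<.056)&(abs(P[...,0]-.576)<.07)&(abs(P[...,1]-.177)<.011); q=P[m]*1000
    print(n,m.sum(),'z max',np.percentile(q[:,2],[50,95]).round(1),'x',q[:,0].min().round(1),q[:,0].max().round(1),'y mean ends',[q[abs(q[:,0]-a)<12][:,1].mean().round(1) for a in(530,576,622)])
    m=(P[...,2]>.0045)&(P[...,2]<.008)&(abs(P[...,0]-.576)<.08)&(abs(P[...,1]-.177)<.11); r=cv2.minAreaRect((P[m][:,:2]*1000).astype(np.float32)); print(r)
    if n=='scene': cv2.imwrite('pics/s4.png',cv2.resize(d['pixels'][110:230,340:480],None,fx=4,fy=4))
go(449.9,-181.8,150,9.5)
E
```

```text
clock: 16.73
position: [0.5743, 0.1763, 0.1755]
ee_rot: [-0.072, -3.141, 0.0]
force: [-0.0, -0.8, 0.4]
width: 0.876
gripper_force: 0.0
clock: 17.35
position: [0.5605, 0.0566, 0.1904]
ee_rot: [0.622, 3.079, 0.0]
force: [0.4, 0.7, -0.0]
width: 1.001
gripper_force: 0.0Traceback (most recent call last):
  File "<stdin>", line 4, in <module>
    return _quantile_unchecked(
        a, q, axis, out, overwrite_input, method, keepdims, weights)
    return _ureduce(a,
                    func=_quantile_ureduce_func,
    ...<5 lines>...
                    overwrite_input=overwrite_input,
                    method=method)
    r = func(a, **kwargs)
    result = _quantile(arr,
                       quantiles=q,
    ...<2 lines>...
                       out=out,
                       weights=wgt)
    slices_having_nans = np.isnan(arr[-1, ...])
                                  ~~~^^^^^^^^^
IndexError: index -1 is out of bounds for axis 0 with size 0
```

```bash
python3 -m creep '[[0,0,0,1,1],[0,0,0,1,1],[0,0,0,1,1],[0,0,0,1,1],[0,0,0,1,1],[0,0,0,1,1],[0,0,0,1,1],[0,0,0,1,1],[0,0,0,1,1],[0,0,0,1,1],[0,0,0,1,1],[0,0,0,1,1]]'; python3 -m creep '[[0,0,0,1,1],[0,0,0,1,1],[0,0,0,0.48,1],[0,0,0,0,1]]'; python3 -c "
from h import *
go(449.9,-181.8,150,9.5)"
```

```text
clock: 18.9
position: [0.5606, 0.0576, 0.1902]
ee_rot: [-1.817, -2.563, 0.0]
force: [0.4, -0.6, 0.6]
width: 1.0
gripper_force: 0.0
clock: 19.4
position: [0.5606, 0.0575, 0.1903]
ee_rot: [2.029, 2.399, -0.0]
force: [-0.1, -0.4, -0.1]
width: 1.004
gripper_force: 0.0
t 19.4 at [560.6  57.5 190.3] psi 9.55 w 1.004 F [-0.1 -0.4 -0.1] grip 0.0 j7 0.16
turn units 0.01 then x,y,z units [-5.445 -3.718  1.007]
```

```bash
python3 -m creep '[[-0.78,-0.53,0,0,1],[-0.78,-0.53,0,0,1],[-0.78,-0.53,0,0,1],[-0.78,-0.53,0,0,1],[-0.78,-0.53,0.3,0,1],[-0.78,-0.53,0.3,0,1],[-0.77,-0.53,0.4,0,1],[0,0,0,0,1],[0,0,0,0,1]]'; python3 - <<'E'
from h import *
for n in('top','scene'):
    d=shot(n);P=cloud(d); m=(P[...,2]>.038)&(P[...,2]<.056)&(abs(P[...,0]-.576)<.07)&(abs(P[...,1]-.177)<.011); q=P[m]*1000
    print(n,m.sum(),'z',np.percentile(q[:,2],[50,95]).round(1),'x',q[:,0].min().round(1),q[:,0].max().round(1),'y mean ends',[q[abs(q[:,0]-a)<12][:,1].mean().round(1) for a in(530,576,622)])
    m=(P[...,2]>.0045)&(P[...,2]<.008)&(abs(P[...,0]-.576)<.08)&(abs(P[...,1]-.177)<.11); r=cv2.minAreaRect((P[m][:,:2]*1000).astype(np.float32)); print(r)
    if n=='scene': cv2.imwrite('pics/s4.png',cv2.resize(d['pixels'][110:230,340:480],None,fx=4,fy=4))
go(449.9,-181.8,28,9.5)
E
```

```text
clock: 20.52
position: [0.4505, -0.1816, 0.1505]
ee_rot: [2.029, 2.398, 0.001]
force: [-0.3, 0.3, -0.3]
width: 0.995
gripper_force: 0.0
top 327 z [49.3 52.7] x 520.4 630.3 y mean ends [np.float64(177.0), np.float64(174.3), np.float64(176.2)]
((571.7161865234375, 178.26010131835938), (195.0768585205078, 140.10556030273438), 87.65215301513672)
scene 325 z [49.  52.3] x 516.1 630.4 y mean ends [np.float64(178.3), np.float64(173.8), np.float64(175.1)]
((576.0647583007812, 177.00030517578125), (189.9372100830078, 131.22100830078125), 87.54169464111328)
t 20.62 at [ 451.  -181.   150.6] psi 9.6 w 1.001 F [0.5 1.  0.9] grip 0.0 j7 0.66
turn units 0.03 then x,y,z units [-0.014 -0.031  3.066]
```

View pics/s4.png

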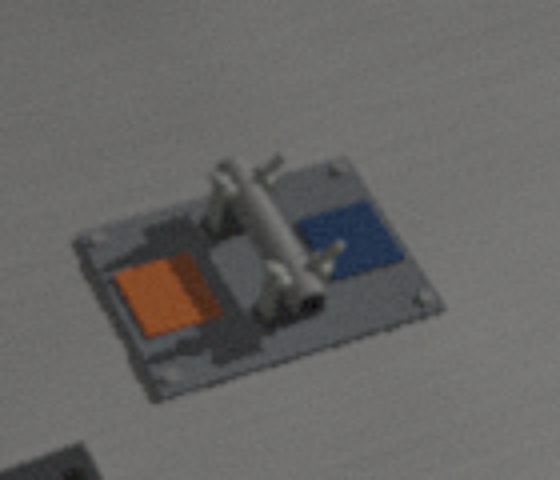

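The tube is seated between both clips (crop (275,240)), with its top at about 51 mm and its centre x at about 575.5. Now I'll grip the blue block.

```bash
python3 -m creep '[[0,-0.03,0.8,0,1],[0,0,0.9,0,1],[0,0,0.8,0,1],[0,0,0.4,0,1],[0,0,0.16,0,1],[0,0,0,0,0.3],[0,0,0,0,0.3],[0,0,0,0,0.3],[0,0,0,0,0.3],[0,0,0,0,0.3],[0,0,0,0,0.3],[0,0,0,0,0.3]]' 35; python3 -m creep '[[0,0,-0.3,0,0.3],[0,0,-0.8,0,0.3],[0,0,-1,0.5,0.3],[0,0,-1,1,0.3],[0,0,0,1,0.3],[0,0,0,0.5,0.3],[0,0,0,0,0.3]]';python3 -c "
from h import *
go(578.7,238.4,150,-2.5)"
```

```text
clock: 22.12
position: [0.4491, -0.1822, 0.028]
ee_rot: [2.03, 2.397, 0.0]
force: [0.2, -1.0, 2.2]
width: 0.433
gripper_force: 35.0
clock: 23.0
position: [0.4484, -0.1819, 0.1516]
ee_rot: [-2.268, -2.172, 0.001]
force: [-0.1, -0.1, -2.8]
width: 0.435
gripper_force: 35.0
t 23.0 at [ 448.4 -181.9  151.6] psi -2.49 w 0.435 F [-0.1 -0.1 -2.8] grip 35.0 j7 0.49
turn units 0.0 then x,y,z units [10.641  2.796  0.041]
```

```bash
python3 -m creep '[[0.96,0.25,0,0,0.3],[0.97,0.25,0,0,0.3],[0.97,0.25,0,0,0.3],[0.97,0.25,0,0,0.3],[0.97,0.25,0,0,0.3],[0.97,0.26,0,0,0.3],[0.97,0.26,0,0,0.3],[0.97,0.26,0,0,0.3],[0.97,0.26,0,0,0.3],[0.96,0.26,0,0,0.3],[0.96,0.25,0,0,0.3],[0,0,0,0,0.3]]'; python3 -m creep '[[0,0,0,0,0.3]]'; python3 - <<'E'
from h import *
d=shot('scene');P=cloud(d); hsv=cv2.cvtColor(d['pixels'],cv2.COLOR_BGR2HSV)
blobs('s',d,.115,.2,blue)
cv2.imwrite('pics/s5.png',cv2.resize(d['pixels'][60:230,330:500],None,fx=3,fy=3))
go(578.7,238.4,38.5,-2.5)
E
```

```text
clock: 24.5
position: [0.579, 0.2422, 0.1505]
ee_rot: [-2.262, -2.178, 0.001]
force: [0.2, -1.2, -3.1]
width: 0.436
gripper_force: 35.0
clock: 24.62
position: [0.5791, 0.2372, 0.151]
ee_rot: [2.269, 2.172, -0.003]
force: [0.3, -0.3, -2.6]
width: 0.433
gripper_force: 35.0
t 24.68 at [579.3 236.6 151.4] psi -2.57 w 0.433 F [ 0.4 -0.8 -2.4] grip 35.0 j7 -0.26
turn units -0.02 then x,y,z units [ 0.044 -0.016  2.821]
```

View pics/s5.png

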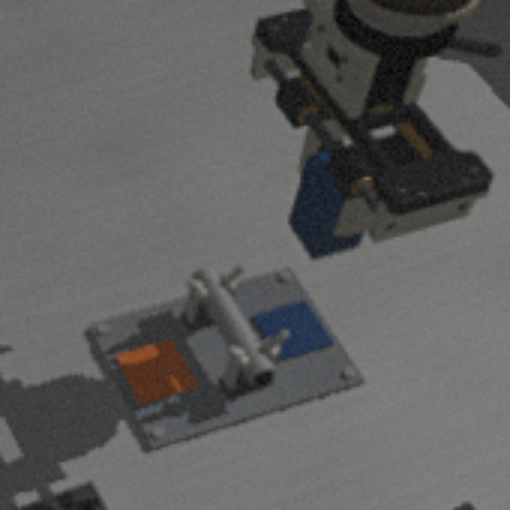

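The blue block hangs upright at crop (325,215), above its pad. I'll lower it most of the way, then correct.

```bash
python3 -m creep '[[0,0,0.6,0,0.3],[0,0,0.9,0,0.3],[0,0,0.7,0,0.3],[0,0,0.3,0,0.3],[0,0,0,0,0.3],[0,0,0,0,0.3]]'; python3 - <<'E'
from h import *
d=shot('scene'); P=cloud(d)
hsv=cv2.cvtColor(d['pixels'],cv2.COLOR_BGR2HSV)
m=blue(hsv)&(np.hypot(P[...,0]-.579,P[...,1]-.238)<.05)&(P[...,2]>.03); q=P[m]*1000
q2=q[(q[:,2]<80)&(q[:,2]>25)]; print(len(q2),q2.min(0).round(1),q2.max(0).round(1), np.percentile(q2,[2,98],axis=0).round(1))
go(578.7,238.4,38.5,-2.5)
E
```

```text
clock: 25.42
position: [0.5805, 0.238, 0.0532]
ee_rot: [2.27, 2.171, 0.003]
force: [-0.5, -0.1, -2.1]
width: 0.434
gripper_force: 35.0
39 [564.6 216.3  30.6] [599.8 245.8  79.8] [[565.2 216.7  30.7]
 [599.6 232.4  79.1]]
t 25.48 at [580.5 238.2  53.2] psi -2.54 w 0.432 F [ 0.7  0.3 -1.7] grip 35.0 j7 -0.2
turn units -0.01 then x,y,z units [ 0.003 -0.045  0.368]
```

```bash
python3 -m creep '[[0,-0.05,0.3,0,0.3],[0,0,0.06,0,0.3],[0,0,0,0,0.3],[0,0,0,0,0.3]]';  python3 -m creep '[[0,0,0.03,0,0.3],[0,0,0,0,0.3],[0,0,0,0,0.3]]'; python3 -c "
from h import *
go(578.7,238.4,38,-2.5)"
```

```text
clock: 25.98
position: [0.5773, 0.2384, 0.0381]
ee_rot: [-2.269, -2.172, -0.0]
force: [-3.7, -0.2, 6.8]
width: 0.432
gripper_force: 35.0
clock: 26.35
position: [0.5773, 0.2384, 0.038]
ee_rot: [-2.269, -2.171, -0.001]
force: [-6.8, -1.4, 20.0]
width: 0.434
gripper_force: 35.0
t 26.35 at [577.3 238.4  38. ] psi -2.51 w 0.434 F [-6.8 -1.4 20. ] grip 35.0 j7 -0.2
turn units -0.0 then x,y,z units [0.001 0.036 0.001]
```

```bash
python3 -m creep '[[0,0,-0.04,0,0.3],[0,0.035,-0.02,0,0.3],[0,0,0,0,0.3],[0,0,0.01,0,0.3],[0,0,0,0,0.3]]'; python3 -m creep '[[0,0,0,0,0.6],[0,0,0,0,0.8],[0,0,0,0,0.8],[0,0,0,0,0.8],[0,0,-0.5,0,0.9],[0,0,-1,0,1],[0,0,-1,0,1],[0,0,-0.5,0,1]]'; python3 -c "
from h import *
go(432,-67,150,-15.5)"
```

```text
clock: 26.98
position: [0.579, 0.2381, 0.0381]
ee_rot: [-2.27, -2.172, 0.0]
force: [1.7, -0.4, -2.5]
width: 0.433
gripper_force: 35.0
clock: 27.98
position: [0.5803, 0.2383, 0.1623]
ee_rot: [2.269, 2.171, 0.006]
force: [0.8, 0.2, 0.3]
width: 1.001
gripper_force: 0.0
t 27.98 at [580.3 238.3 162.3] psi -2.55 w 1.001 F [0.8 0.2 0.3] grip 0.0 j7 -0.26
turn units 3.24 then x,y,z units [-8.344 -1.532  0.308]
```

Released at (579, 238). Orange block next.

```bash
python3 -m creep '[[0,0,-0.5,1,1],[0,0,0,1,1],[0,0,0,1,1],[-0.9,-0.17,0,0.24,1],[-0.93,-0.17,0,0,1],[-0.93,-0.17,0,0,1],[-0.93,-0.17,0,0,1],[-0.93,-0.17,0,0,1],[-0.93,-0.17,0,0,1],[-0.93,-0.17,0.3,0,1],[-0.93,-0.17,0.3,0,1],[-0.93,-0.17,0.2,0,1]]'; python3 -m creep '[[0,0,0,0,1],[0,0,0,0,1],[0,0,0,0,1]]'; python3 - <<'E'
from h import *
d=shot('scene');blobs('s',d,.062,.086,blue)
d=shot('top');blobs('t',d,.062,.086,blue);blobs('t',d,.062,.086,orange)
go(432,-67,28,-15.5)
E
```

```text
clock: 29.48
position: [0.4312, -0.0684, 0.1471]
ee_rot: [2.501, 1.901, 0.003]
force: [0.2, -0.1, -0.0]
width: 0.997
gripper_force: 0.0
clock: 29.85
position: [0.4324, -0.0664, 0.1469]
ee_rot: [2.499, 1.904, 0.002]
force: [-0.4, -0.1, 1.2]
width: 1.002
gripper_force: 0.0
s px [433. 152.] n 160 rect ctr mm [580.  237.8] size [39.  40.1] ang 86.6 mean [580.7 237.8  78.2] zmed 78.2
t px [201. 196.] n 241 rect ctr mm [577.5 236.7] size [38.4 38.1] ang 88.0 mean [576.8 234.4  78.1] zmed 79.3
t 29.95 at [432.1 -66.6 146.6] psi -15.4 w 1.001 F [-0.7 -0.3  0.1] grip 0.0 j7 0.01
turn units 0.03 then x,y,z units [-1.100e-02  1.000e-03  2.964e+00]
```

```bash
python3 -m creep '[[-0.01,0,0.8,0,1],[0,0,0.9,0,1],[0,0,0.8,0,1],[0,0,0.3,0,1],[0,0,0.16,0,1],[0,0,0,0,0.3],[0,0,0,0,0.3],[0,0,0,0,0.3],[0,0,0,0,0.3],[0,0,0,0,0.3],[0,0,0,0,0.3],[0,0,0,0,0.3]]' 35; python3 -m creep '[[0,0,-0.3,0,0.3],[0,0,-0.8,0,0.3],[0,0,-1,-0.25,0.3],[0,0,-1,-1,0.3],[0,0,0,-1,0.3],[0,0,0,-1,0.3],[0,0,0,0,0.3]]';python3 -c "
from h import *
go(573.3,114.6,150,-2.5)"
```

```text
clock: 31.45
position: [0.4315, -0.0677, 0.028]
ee_rot: [2.5, 1.902, 0.0]
force: [-0.4, 0.1, 3.2]
width: 0.434
gripper_force: 35.0
clock: 32.33
position: [0.431, -0.0678, 0.1523]
ee_rot: [-2.27, -2.172, -0.0]
force: [-0.4, 0.6, -3.2]
width: 0.435
gripper_force: 35.0
t 32.33 at [431.  -67.8 152.3] psi -2.52 w 0.435 F [-0.4  0.6 -3.2] grip 35.0 j7 0.22
turn units -0.01 then x,y,z units [4.71  3.355 0.058]
```

```bash
python3 -m creep '[[0.78,0.56,0,0,0.3],[0.78,0.56,0,0,0.3],[0.78,0.56,0,0,0.3],[0.78,0.56,0,0,0.3],[0.78,0.56,0,0,0.3],[0.79,0.56,0,0,0.3],[0,0,0.5,0,0.3],[0,0,0.9,0,0.3],[0,0,0.8,0,0.3],[0,0,0.3,0,0.3],[0,0,0,0,0.3],[0,0,0,0,0.3]]'; python3 -c "
from h import *
go(573.3,114.4,38.3,-2.5)"
```

```text
clock: 33.83
position: [0.5747, 0.1139, 0.0531]
ee_rot: [2.269, 2.172, 0.002]
force: [-0.7, 0.5, -3.5]
width: 0.432
gripper_force: 35.0
t 33.83 at [574.7 113.9  53.1] psi -2.51 w 0.432 F [-0.7  0.5 -3.5] grip 35.0 j7 0.03
turn units -0.0 then x,y,z units [ 0.01  -0.037  0.371]
```

```bash
python3 -m creep '[[0.01,-0.01,0.3,0,0.3],[0,0,0.07,0,0.3],[0,0,0,0,0.3],[0,0,0,0,0.3]]'; python3 -c "
from h import *
go(573.3,114.4,38,-2.5)"
```

```text
clock: 34.33
position: [0.5735, 0.1146, 0.038]
ee_rot: [-2.269, -2.172, -0.001]
force: [-4.4, 1.2, 8.9]
width: 0.437
gripper_force: 35.0
t 34.33 at [573.5 114.6  38. ] psi -2.48 w 0.437 F [-4.4  1.2  8.9] grip 35.0 j7 0.04
turn units 0.0 then x,y,z units [-0.006 -0.004  0.001]
```

```bash
python3 -m creep '[[0,0,-0.02,0,0.3],[0,0,0,0,0.6],[0,0,0,0,0.8],[0,0,0,0,0.8],[0,0,0,0,0.8],[0,0,-0.5,0,0.9],[0,0,-1,0,1],[0,0,-1,0,1],[0,0,-0.5,-0.72,1],[0,0,0,0,1]]'; python3 -c "
from h import *
go(668,-73,100,0.4)"
```

```text
clock: 35.58
position: [0.5745, 0.1145, 0.1595]
ee_rot: [2.213, 2.228, 0.005]
force: [0.3, -0.5, -0.3]
width: 1.0
gripper_force: 0.0
t 35.58 at [574.5 114.5 159.5] psi 0.4 w 1.0 F [ 0.3 -0.5 -0.3] grip 0.0 j7 -0.0
turn units -0.0 then x,y,z units [-4.703  2.305  1.487]
```

```bash
python3 -m creep '[[-0.78,0.38,0,0,1],[-0.78,0.38,0,0,1],[-0.78,0.38,0,0,1],[-0.78,0.38,0,0,1],[-0.79,0.39,0.5,0,1],[-0.79,0.39,0.5,0,1],[0,0,0.5,0,1],[0,0,0,0,1],[0,0,0,0,1],[0,0,0,0,1]]'; python3 - <<'E'
from h import *
for n in('top','scene'):
    d=shot(n);blobs(n,d,.062,.09,blue);blobs(n,d,.062,.09,orange)
    P=cloud(d); m=(P[...,2]>.004)&(P[...,2]<.012)&(abs(P[...,0]-.668)<.03)&(abs(P[...,1]+.073)<.11); q=P[m]*1000
    print(n,'bar y',q[:,1].min(),q[:,1].max())
go(668,-73,3,0.4)
E
```

```text
clock: 36.83
position: [0.6672, -0.072, 0.0988]
ee_rot: [2.212, 2.23, 0.002]
force: [-0.6, -0.9, -0.6]
width: 1.0
gripper_force: 0.0
top px [198. 195.] n 169 rect ctr mm [577.6 238.9] size [34.3 37.3] ang 88.9 mean [578.4 240.2  79.5] zmed 79.9
top bar y -169.49918524310127 -111.50723804112886
scene px [433. 151.] n 151 rect ctr mm [579.  237.2] size [38.7 38.4] ang 89.6 mean [579.6 237.8  78.3] zmed 78.3
scene px [385. 167.] n 294 rect ctr mm [574.2 115. ] size [39.3 39.6] ang 89.3 mean [578.  112.8  76.7] zmed 79.1
scene bar y -166.15833711709482 24.124500820393692
t 36.92 at [667.1 -72.4  98.8] psi 0.45 w 1.004 F [ 0.3 -0.3  0.1] grip 0.0 j7 0.35
turn units 0.01 then x,y,z units [-0.016  0.022  2.394]
```

```bash
python3 -m creep '[[0,0.02,0.8,0,1],[0,0,0.8,0,1],[0,0,0.5,0,1],[0,0,0.27,0,1],[0,0,0,0,1],[0,0,0,0,0.3],[0,0,0,0,0.3],[0,0,0,0,0.3],[0,0,0,0,0.3],[0,0,0,0,0.3],[0,0,0,0,0.3],[0,0,0,0,0.3]]' 55; python3 -m creep '[[0,0,0,0,0.3],[0,0,-0.3,0,0.3],[0,0,-0.8,0,0.3],[0,0,-1,0.36,0.3],[0,0,-1,0.36,0.3],[0,0,-0.6,0,0.3],[0,0,0,0,0.3],[0,0,0,0,0.3]]';python3 -c "
from h import *
go(576,176.5,150,-2.5)"
```

```text
clock: 38.42
position: [0.6676, -0.073, 0.0032]
ee_rot: [2.214, 2.229, 0.0]
force: [0.3, 0.2, 0.6]
width: 0.423
gripper_force: 55.0
clock: 39.42
position: [0.6667, -0.0727, 0.1499]
ee_rot: [-2.268, -2.172, 0.002]
force: [-0.3, 0.1, -4.3]
width: 0.421
gripper_force: 55.0
t 39.42 at [666.7 -72.7 149.9] psi -2.48 w 0.421 F [-0.3  0.1 -4.3] grip 55.0 j7 0.29
turn units 0.01 then x,y,z units [ 6.125e+00 -2.536e+00 -1.000e-03]
```

```bash
python3 -m creep '[[0.76,-0.32,0,0,0.3],[0.76,-0.32,0,0,0.3],[0.76,-0.32,0,0,0.3],[0.77,-0.32,0,0,0.3],[0.77,-0.32,0,0,0.3],[0.77,-0.32,0,0,0.3],[0.77,-0.31,0,0,0.3],[0.76,-0.31,0,0,0.3],[0,0,0.5,0,0.3],[0,0,0.5,0,0.3],[0,0,0,0,0.3],[0,0,0,0,0.3]]'; python3 - <<'E'
from h import *
go(576,176.5,83.5,-2.5)
d=shot('scene'); P=cloud(d); cv2.imwrite('pics/s6.png',cv2.resize(d['pixels'][60:230,330:500],None,fx=3,fy=3))
m=(P[...,2]>.1)&(P[...,2]<.122)&(abs(P[...,0]-.576)<.04)&(abs(P[...,1]-.176)<.11); q=P[m]*1000
print(m.sum(),q[:,1].min(),q[:,1].max(),q[:,0].min(),q[:,0].max(),[np.median(q[abs(q[:,1]-a)<12][:,2]) for a in(95,130,225,260)])
E
```

```text
clock: 40.92
position: [0.5766, 0.1756, 0.111]
ee_rot: [2.269, 2.172, -0.001]
force: [-0.0, 0.3, -3.4]
width: 0.419
gripper_force: 55.0
t 40.92 at [576.6 175.6 111. ] psi -2.51 w 0.419 F [-0.   0.3 -3.4] grip 55.0 j7 -0.1
turn units -0.0 then x,y,z units [ 0.021 -0.016  0.688]
666 82.06682430580307 176.36117097399205 541.7004239056365 606.4875742289569 [np.float64(115.41661863350005), np.float64(115.52989858083207), np.float64(nan), np.float64(nan)]
  return _methods._mean(a, axis=axis, dtype=dtype,
  ret = ret.dtype.type(ret / rcount)
```

View pics/s6.png

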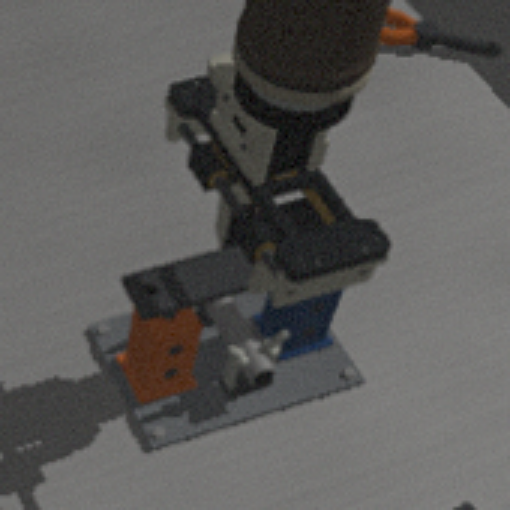

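The bar is level at crop (190,275), over both blocks, with its end at y≈82 so it is centred at about 177. I'll lower it.

```bash
python3 -m creep '[[0,-0.01,0.4,0,0.3],[0,0,0.2,0,0.3],[0,0,0.06,0,0.3],[0,0,0,0,0.3],[0,0,0,0,0.3]]'; python3 -m creep '[[0,0,0.03,0,0.3],[0,0,0,0,0.3],[0,0,0,0,0.3]]'; python3 -c "
from h import *
go(576,176.5,83.2,-2.5)"
```

```text
clock: 41.6
position: [0.5765, 0.176, 0.085]
ee_rot: [2.269, 2.173, 0.001]
force: [-0.0, -0.5, -3.4]
width: 0.422
gripper_force: 55.0
clock: 41.98
position: [0.5763, 0.176, 0.0836]
ee_rot: [2.269, 2.173, 0.0]
force: [0.3, -0.1, -4.0]
width: 0.421
gripper_force: 55.0
t 41.98 at [576.3 176.   83.6] psi -2.48 w 0.421 F [ 0.3 -0.1 -4. ] grip 55.0 j7 -0.08
turn units 0.0 then x,y,z units [ 0.013 -0.008  0.011]
```

```bash
python3 -m creep '[[0,0,0.02,0,0.3],[0,0,0,0,0.3],[0,0,0,0,0.3]]'; python3 -m creep '[[0,0,0,0,0.5],[0,0,0,0,0.8],[0,0,0,0,0.8],[0,0,0,0,0.9],[0,0,0,0,1],[0,0,-0.5,0,1],[0,0,-1,0,1],[0,0,-0.5,0,1],[0,0,0,0,1]]'; python3 -c "
from h import *
go(431.6,-313,150,-2.5)"
```

```text
clock: 42.35
position: [0.5764, 0.176, 0.0831]
ee_rot: [-2.269, -2.173, -0.001]
force: [-2.1, -0.0, 3.1]
width: 0.424
gripper_force: 55.0
clock: 43.48
position: [0.5773, 0.1762, 0.1643]
ee_rot: [2.268, 2.172, 0.005]
force: [-0.4, 0.9, -0.2]
width: 1.001
gripper_force: 0.0
t 43.48 at [577.3 176.2 164.3] psi -2.48 w 1.001 F [-0.4  0.9 -0.2] grip 0.0 j7 -0.13
turn units 0.0 then x,y,z units [-12.377  -3.105   0.357]
```

```bash
python3 -m creep '[[-0.95,-0.24,0,0,1],[-0.95,-0.24,0,0,1],[-0.95,-0.24,0,0,1],[-0.95,-0.24,0,0,1],[-0.95,-0.24,0,0,1],[-0.95,-0.24,0,0,1],[-0.95,-0.24,0,0,1],[-0.95,-0.24,0,0,1],[-0.95,-0.24,0,0,1],[-0.95,-0.24,0,0,1],[-0.95,-0.24,0,0,1],[-0.95,-0.24,0,0,1]]'; python3 -m creep '[[-0.95,-0.23,0.3,0,1],[0,0,0,0,1],[0,0,0,0,1],[0,0,0,0,1]]'; python3 - <<'E'
from h import *
for n in('top','scene'):
    d=shot(n); P=cloud(d)
    m=(P[...,2]>.083)&(P[...,2]<.094)&(abs(P[...,0]-.576)<.04)&(abs(P[...,1]-.177)<.11); q=P[m]*1000
    print(n,cv2.minAreaRect(q[:,:2].astype(np.float32)),[np.median(q[abs(q[:,1]-a)<12][:,2]).round(1) for a in(95,130,225,260)])
    blobs(n,d,.003,.13,lambda h:(h[...,0]>10)&(h[...,0]<40)&(h[...,1]>90))
cv2.imwrite('pics/s7.png',d['pixels'])
go(431.6,-313,9,-2.5)
E
```

```text
clock: 44.98
position: [0.4405, -0.2754, 0.1617]
ee_rot: [-2.268, -2.172, 0.001]
force: [0.4, 0.2, -0.2]
width: 1.004
gripper_force: 0.0
clock: 45.48
position: [0.4311, -0.3109, 0.1505]
ee_rot: [-2.267, -2.174, -0.001]
force: [-0.6, 0.1, -0.3]
width: 1.004
gripper_force: 0.0
top ((576.3736572265625, 176.82711791992188), (192.6040496826172, 40.62266159057617), 87.34611511230469) [np.float64(88.1), np.float64(87.9), np.float64(87.8), np.float64(87.7)]
top px [350. 100.] n 19 rect ctr mm [ 847.4 -159.9] size [ 5.  19.6] ang 0.3 mean [ 847.5 -158.3   20.2] zmed 19.4
top px [415. 195.] n 374 rect ctr mm [ 572.9 -323. ] size [64.9 35.4] ang 13.0 mean [ 571.9 -319.3   44.4] zmed 48.3
top px [254. 205.] n 95 rect ctr mm [559.9 104.4] size [36.6 65.3] ang 39.7 mean [558.1 108.2  20.1] zmed 11.1
top px [414. 249.] n 197 rect ctr mm [ 430.5 -312.4] size [33.8 36.7] ang 86.0 mean [ 431.2 -309.1   41.2] zmed 46.6
top px [ 99. 319.] n 444 rect ctr mm [264.2 522.1] size [92.4 58. ] ang 46.7 mean [263.8 518.8  15.1] zmed 15.7
scene ((575.7604370117188, 177.70065307617188), (190.8949432373047, 42.590
[... 466 characters left out ...]
n 19 rect ctr mm [593.1 126.3] size [13.1  1.9] ang 87.3 mean [593.1 127.9  66.4] zmed 67.5
scene px [386. 174.] n 16 rect ctr mm [592.1 107.3] size [21.6  3.2] ang 85.2 mean [591.9 107.1  71. ] zmed 70.9
scene px [380. 184.] n 132 rect ctr mm [583.6 101.8] size [62.5 37.2] ang 38.6 mean [583.4 103.8  23.8] zmed 20.6
scene px [193. 190.] n 332 rect ctr mm [ 434.8 -312.9] size [33.5 33.4] ang 58.9 mean [ 440.3 -312.1   34.6] zmed 37.6
scene px [202. 240.] n 579 rect ctr mm [ 574.5 -322.2] size [66.2 36.1] ang 13.1 mean [ 583.9 -320.3   42.5] zmed 48.1
t 45.58 at [ 431.1 -311.1  150.7] psi -2.38 w 0.996 F [-0.3  0.2  0.1] grip 0.0 j7 0.81
turn units 0.03 then x,y,z units [-0.046  0.014  3.543]
```

View pics/s7.png

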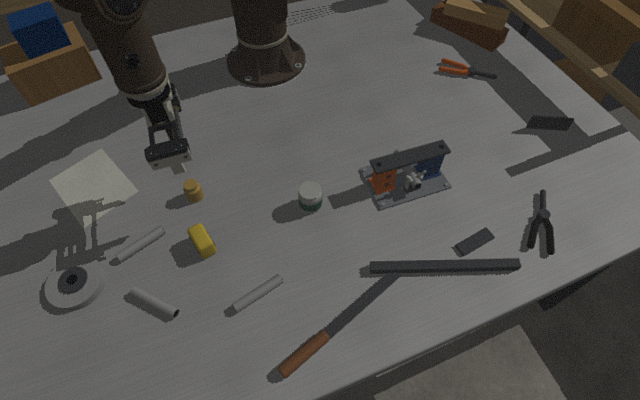

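The bar sits across both blocks (pixel (410,157)), centred at (576,177), top at 88 mm. The weight at (193,190) is under the gripper, so I'll grip it.

```bash
python3 -m creep '[[-0.04,0.01,0.8,0,1],[0,0,0.9,0,1],[0,0,0.9,0,1],[0,0,0.6,0,1],[0,0,0.3,0,1],[0,0,0.03,0,1],[0,0,0,0,0.3],[0,0,0,0,0.3],[0,0,0,0,0.3],[0,0,0,0,0.3],[0,0,0,0,0.3],[0,0,0,0,0.3]]' 40; python3 -m creep '[[0,0,0,0,0.3],[0,0,0,0,0.3],[0,0,-0.3,0,0.3],[0,0,-0.8,0,0.3],[0,0,-1,0,0.3],[0,0,-1,0,0.3],[0,0,-0.6,0,0.3],[0,0,0,0,0.3],[0,0,0,0,0.3]]';python3 -c "
from h import *
go(576,176.8,155,-2.5)"
```

```text
clock: 47.08
position: [0.431, -0.3138, 0.0096]
ee_rot: [2.269, 2.173, 0.0]
force: [-0.2, -0.2, 1.0]
width: 0.429
gripper_force: 40.0
clock: 48.2
position: [0.4302, -0.3131, 0.1566]
ee_rot: [-2.268, -2.172, 0.0]
force: [-0.8, 0.4, -5.3]
width: 0.424
gripper_force: 40.0
t 48.2 at [ 430.2 -313.1  156.6] psi -2.48 w 0.424 F [-0.8  0.4 -5.3] grip 40.0 j7 0.81
turn units 0.01 then x,y,z units [12.395  3.107  0.039]
```

```bash
python3 -m creep '[[0.95,0.24,0,0,0.3],[0.95,0.24,0,0,0.3],[0.95,0.24,0,0,0.3],[0.95,0.24,0,0,0.3],[0.95,0.24,0,0,0.3],[0.95,0.24,0,0,0.3],[0.95,0.24,0,0,0.3],[0.95,0.24,0,0,0.3],[0.95,0.24,0,0,0.3],[0.95,0.24,0,0,0.3],[0.95,0.24,0,0,0.3],[0.95,0.24,0,0,0.3]]'; python3 -m creep '[[0.98,0.23,0,0,0.3],[0,0,0,0,0.3],[0,0,0.5,0,0.3],[0,0,0.5,0,0.3],[0,0,0,0,0.3],[0,0,0,0,0.3]]'; python3 - <<'E'
from h import *
go(576,176.8,97.6,-2.5)
d=shot('scene'); P=cloud(d); cv2.imwrite('pics/s8.png',cv2.resize(d['pixels'][60:230,330:500],None,fx=3,fy=3))
E
```

```text
clock: 49.7
position: [0.5649, 0.1377, 0.1557]
ee_rot: [-2.269, -2.172, 0.005]
force: [0.0, 0.1, -4.7]
width: 0.428
gripper_force: 40.0
clock: 50.45
position: [0.5766, 0.1748, 0.1175]
ee_rot: [2.27, 2.172, -0.001]
force: [-0.1, -0.2, -3.6]
width: 0.423
gripper_force: 40.0
t 50.45 at [576.6 174.8 117.5] psi -2.53 w 0.423 F [-0.1 -0.2 -3.6] grip 40.0 j7 -0.09
turn units -0.01 then x,y,z units [ 0.048 -0.018  0.499]
```

View pics/s8.png

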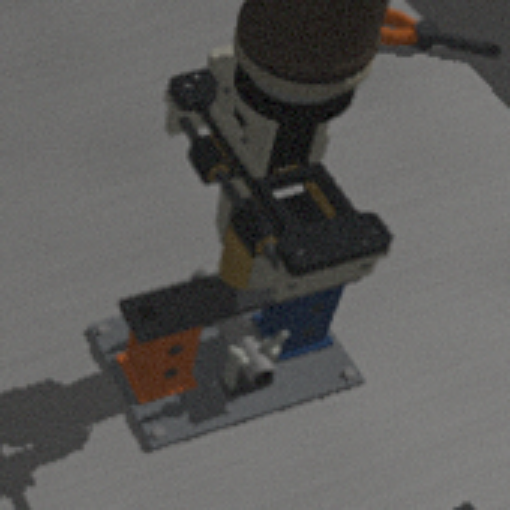

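The weight hangs upright at crop (237,255), just above the middle of the bar. I'll correct and lower it.

```bash
python3 -m creep '[[0.04,-0.01,0.2,0,0.3],[0,0,0.2,0,0.3],[0,0,0.06,0,0.3],[0,0,0,0,0.3],[0,0,0,0,0.3]]'; python3 -m creep '[[0,0,0.03,0,0.3],[0,0,0,0,0.3],[0,0,0,0,0.3]]'; python3 -m creep '[[0,0,0.02,0,0.3],[0,0,0,0,0.3],[0,0,0,0,0.3]]'; python3 -c "
from h import *
go(576,176.8,97.6,-2.5)"
```

```text
clock: 51.12
position: [0.5765, 0.1771, 0.0993]
ee_rot: [2.269, 2.173, 0.0]
force: [-0.6, -0.4, -4.8]
width: 0.426
gripper_force: 40.0
clock: 51.5
position: [0.5763, 0.1772, 0.098]
ee_rot: [-2.269, -2.173, -0.0]
force: [-0.6, -1.0, -5.4]
width: 0.428
gripper_force: 40.0
clock: 51.88
position: [0.5765, 0.1772, 0.0976]
ee_rot: [2.269, 2.173, 0.001]
force: [-2.9, -0.9, 4.9]
width: 0.426
gripper_force: 40.0
t 51.88 at [576.5 177.2  97.6] psi -2.49 w 0.426 F [-2.9 -0.9  4.9] grip 40.0 j7 -0.08
turn units 0.0 then x,y,z units [-0.01  -0.011 -0.   ]
```

It has contacted the bar at the expected height. I'll release, lift and retreat.

```bash
python3 -m creep '[[0,0,-0.01,0,0.3],[0,0,0,0,0.5],[0,0,0,0,0.8],[0,0,0,0,0.9],[0,0,0,0,1],[0,0,0,0,1],[0,0,-0.5,0,1],[0,0,-1,0,1],[0,0,-1,0,1],[0,0,0,0,1]]'; python3 -m creep '[[-0.9,0,0,0,1],[-0.9,0,0,0,1],[-0.9,0,0,0,1],[-0.9,0,0,0,1],[-0.9,0,0,0,1],[-0.9,0,0,0,1],[0,-0.9,0,0,1],[0,-0.9,0,0,1],[0,0,0,0,1],[0,0,0,0,1]]'; python3 - <<'E'
from h import *
for n in('top','scene'):
    d=shot(n); P=cloud(d)
    for lo,hi in((.083,.094),(.13,.145)):
        m=(P[...,2]>lo)&(P[...,2]<hi)&(abs(P[...,0]-.576)<.04)&(abs(P[...,1]-.177)<.11); q=P[m]*1000
        print(n,cv2.minAreaRect(q[:,:2].astype(np.float32)),np.median(q[:,2]))
cv2.imwrite('pics/s9.png',cv2.resize(d['pixels'][60:260,240:500],None,fx=3,fy=3))
go(576,177,200,-2.5)
E
```

```text
clock: 53.12
position: [0.5783, 0.1774, 0.2007]
ee_rot: [2.268, 2.171, 0.009]
force: [-0.4, -0.6, -0.3]
width: 1.001
gripper_force: 0.0
clock: 54.38
position: [0.4955, -0.0352, 0.1974]
ee_rot: [2.268, 2.173, 0.001]
force: [-0.3, 0.1, 0.6]
width: 1.0
gripper_force: 0.0
top ((577.5060424804688, 207.5277099609375), (129.1492919921875, 40.52600860595703), 87.34562683105469) 87.92460439337435
top ((575.6300659179688, 176.13233947753906), (31.449371337890625, 28.834857940673828), 89.24974822998047) 137.62533813576283
scene ((576.5180053710938, 177.18338012695312), (189.45103454589844, 43.43473815917969), 87.18900299072266) 87.05927142784287
scene ((576.7019653320312, 176.24508666992188), (32.766746520996094, 30.568710327148438), 89.76616668701172) 136.4304613949201
t 54.48 at [495.9 -35.4 197.4] psi -2.46 w 1.001 F [ 0.2 -0.  -0.3] grip 0.0 j7 0.16
turn units 0.01 then x,y,z units [ 5.392  1.769 -0.065]
```

View pics/s9.png

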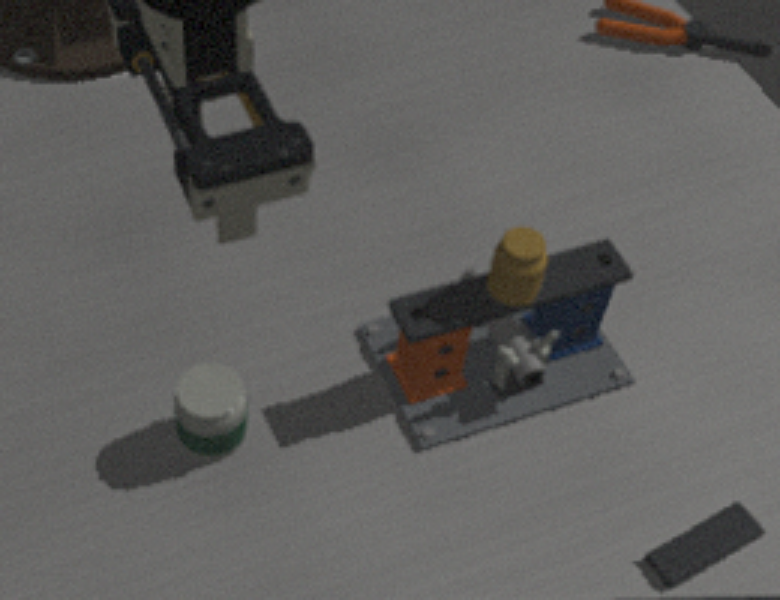

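The weight stands upright at (576, 176) on the middle of the bar (crop (520,265)), above the tube, with its top at about 138 mm. The gripper is clear, so I'll hand in.

```bash
python3 -c "
from cell import sign_off
print(sign_off())"
```

```text
the job is handed in; nothing more can be done
None
```

The job is done and handed in at about 54.5 s: tube snapped home, both blocks on their pads, bar across them, weight upright on the bar above the tube, all to within about 2 mm by the cameras, and the gripper is open and clear.

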